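# Open the tight pencil box in the one-handed opening aid

## Task

The small pencil box standing in the wooden opening aid has a deep, tight lid, and its base would come up with it. Slide the aid's fork by its upright handle fully home over the box's foot so that the base is held down, then draw the lid straight up off the box and set it down gently, open side down, on the middle of the cork mat. Leave the box seated in the aid and the fork home.

Things in the scene. Friction and masses are not known exactly. Their poses are not given: they have to be found in the camera images.
- lid: Lid of the pencil box, rose cardboard, 60 x 60 mm, 69 mm high, 80 g, open below. Origin: centre of its lower rim; z up to its closed top; sides parallel to the box's x and y. Rim starts 24 mm above the box's origin. Tight: takes about 9 N (6 to 14) until it has risen 66 mm and is free. Grip it firmly (30 N is safe); across y is freest, as the fork's handle stands on its -x side.
- box: Base of the pencil box, brown cardboard: body 51 x 51 mm on a foot 82 x 82 x 8 mm, 90 mm high, 350 g, loose in a recess (2 mm play) of the opening aid, a fixed wooden board 265 x 130 x 12 mm. Origin: centre of the foot's underside, 12 mm above the table; z up; x is the way the fork slides home, away from the robot (turned up to 18 degrees).
- fork_handle (a point): Centre of the fork's upright handle, a block 14 mm thick along x, 50 wide, from 30 to 62 mm above the table; this point is at 46 mm. Axes as the box's. The fork, a flat plywood U 104 mm wide, slides along x with 2.5 N friction and stays put. Drawn back, this point lies 142 to 150 mm on the -x side of the box's origin; home, at the hard stop, 74 mm: its arms then lie over the foot.
- mat: The cork mat where the lid goes: square, 160 x 160 x 3 mm, flat on the table. Origin: centre of its underside; its top is 3 mm above the table.
Mind the look-alikes: they are no part of the job. Leave any red look-alike of the lid alone.

How it is judged:
By the outcome, as a careful person would: the job done as asked, in the order asked, and still so for the second after the job is handed in, with the robot touching nothing.
It also fails if it takes over 56 s, if anything falls off the work surface, if the arm or the gripper's body presses on something with over 40 N, if the wrist force passes 120 N, or if a joint passes its speed limit or range.

## Robot

A 7-joint arm with a two-finger parallel gripper is mounted at the origin on the work surface. World frame = base frame: x ahead of the robot, y to its left, z up, the work surface at z = 0. Lengths are in mm, angles in degrees, forces in N, time in s.
With the tool pointing down it reaches from about 425 to 875 mm from the base axis. Payload 9.9 kg.
Tool frame: the origin (TCP) lies midway between the tips of the shut fingers; the grasp point (between the pads) lies 19 mm behind it; z points along the fingers, y is the line along which they close (so a half turn about z gives the same grasp; the last joint's range is limited). The gripper opens to 85 mm and grips with 20 to 120 N. Pads are 22 mm wide; open, the fingers measure 114 mm over their backs; the gripper's body (76 mm by 85 mm) begins 54 mm behind the grasp point. The pads swing forward as they close: fully open they stand 13 mm farther back than shut.
Start: joints at [65.271, 32.985, 1.427, 82.34, -0.859, 64.687, -3.237], TCP at [230.065, -634.586, 231.289] pointing down, gripper open.
Joint ranges: [-157.87, 157.87], [-19.46, 123.44], [-87.15, 90], [11.01, 140.99], [-62.26, 242.26], [9.8, 113.94], [-161.44, 161.44]. Speed limits (degrees/s): [127.2, 127.2, 172.46, 172.46, 180, 180, 180].

## Interface

Orientations are given as [roll, pitch, yaw] about the fixed x, y, z axes, in that order (R = Rz(yaw) Ry(pitch) Rx(roll)).
In Python, from cell import * gives the robot as it stands.
- The arm moves only by the shell command python3 -m creep 'ROWS' [FORCE]. ROWS is JSON, a list that holds one entry, the list of rows, each a list of 5 numbers: the opening, from 0 (shut) to 1 (fully open), then the shift along the tool's x, y, z in m, then the turn about the tool's z in degrees. In form: [[[jaw, dx, dy, dz, turn], ...]]. A call has 1 to 5 rows; each row shifts and turns the commanded pose from where the row before left it, along the tool's axes as they then stand; what a row does not reach is not made up. A row lasts 1/8 s, in which the tool goes at most 62.5 mm and 10.7 degrees, less where a joint would pass 70% of its speed; a pose out of reach is approached as far as the arm can. A call is refused whole if a number of a shift passes 0.0625 or a number of a turn 10.7, either way. A call with a gripper value outside its range is refused whole. The fingers move at their own pace and stop on an object; FORCE is the grip in N (left out, the last holds). Time passes only in rows, so rows that do not move let the fingers close. It gives the time, the measured TCP pose, the force, the opening and the grip force at its end, in the units of the state.
- get_state(): the state, without advancing time (a new reading comes with each control period).
- grab_frame(name): name is "side" or "top" or "wrist"; returns a dict with "img" (400x640x3 uint8, blue, green, red), "fx", "fy", "cx", "cy" (pixels), "R" (3x3) and "t" (3): a world point X has camera coordinates R X + t. Camera axes: x right, y down, z forward; pixel columns grow to the right and rows downward; lengths in mm; the calibration is good to about 2 mm. A picture is of the moment at which its call begins. There is no depth.
- close_job(): hands the job in; it is judged then, once.
The state is a dict: "t": time; "q": joint angles; "joint_vel": joint speeds; "tau": joint torques, N m; "tool_pos": TCP position; "eef_rot": TCP orientation; "ft_force": force on the tool from outside, world axes, zero at the start; "torque": the same for the moment, N m; "gripper_width": finger opening in mm; "grasp_force": force on a finger pad.
Only numpy, scipy, OpenCV 4.12 (cv2) and the standard library are available. Lean on these libraries where they do the work, as an engineer would, in place of code of your own. Each camera call takes 0.05 s, during which the arm holds its last target. There are 200 camera calls.

## Working session

There is one attempt and no reset: what is moved stays moved. The work goes in short steps, Python scripts to look and compute and a shell command to move; the robot and the scene stay as the last step left them, time stands still between calls to the robot, and variables do not carry over. Pictures are saved under pics/ and viewed, at most 10 in all, crops included, and the job is handed in when it is done.

```bash
mkdir -p pics; ls; python3 - <<'E'
from cell import *
import cv2
for n in ("side","top"):
    f=grab_frame(n); cv2.imwrite(f"pics/{n}0.png",f["img"]); print(n,f["fx"],f["cx"],f["cy"],f["R"],f["t"])
s=get_state(); print(s)
E
```

```text
pics
side 448.05733255328914 317.98310389064596 207.76042443817153 [[ 0.80057406 -0.59918175  0.00789967]
 [-0.39402654 -0.53630435 -0.7464052 ]
 [ 0.45146901  0.59443996 -0.66544486]] [-442.28014991  251.59194353  635.19317749]
top 424.7134195277573 309.5315700298618 204.26459414363967 [[-5.94022050e-03 -9.99982250e-01 -4.62702422e-04]
 [-9.94609971e-01  5.95620530e-03 -1.03515841e-01]
 [ 1.03516760e-01 -1.54698481e-04 -9.94627697e-01]] [2.32492896e-01 5.50495187e+02 7.07882228e+02]
{'t': 0.1, 'q': array([65.2729105 , 33.02791604,  1.42363368, 82.37986515, -0.85789157,
       64.68587662, -3.23682816]), 'joint_vel': array([-0.10335628, -0.09824029, -0.05002759, -0.17688815,  0.04608375,
       -0.02015184,  0.01792869]), 'tau': array([ 6.25968954e-03, -7.67304897e+01,  2.25787483e+00, -2.86609286e+01,
        1.58575882e-02,  8.46461771e-03, -7.61260878e-06]), 'tool_pos': array([ 229.90907931, -634.22821173,  230.5388408 ]), 'eef_rot': array([-1.79917103e+02,  5.60519444e-03,  1.99286455e+01]), 'ft_force': array([-0.37648934,  0.0177261 ,  0.59600089]), 'torque': array([-0.01694576, -0.01668281, -0.00507951]), 'grasp_force': 0.0, 'gripper_width': 85.30646571955906}
```

View pics/top0.png

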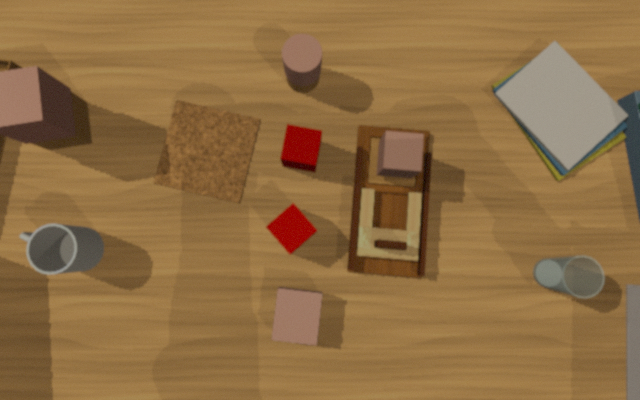

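View pics/side0.png

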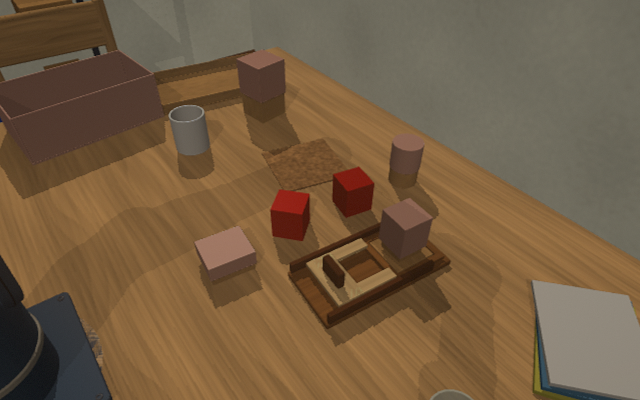

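Top view: lid candidates are the rose block on the aid (401,153), rose box far left (22,103), rose cylinder (302,55), rose flat box (298,316), and the red cubes (302,145) and (292,229). I choose (401,153), the one in the aid. The fork's handle is at (390,244) and the mat at (208,151). In the side view the lid is at (405,230) and the handle at (333,270).

```bash
cat > h.py <<'E'
import numpy as np, cv2
def ray(f,uv,z):
    uv=np.atleast_2d(uv).astype(float); R=np.array(f["R"]);t=np.array(f["t"])
    d=np.c_[(uv[:,0]-f["cx"])/f["fx"],(uv[:,1]-f["cy"])/f["fy"],np.ones(len(uv))]@R
    c=-R.T@t
    return c+d*((z-c[2])/d[:,2])[:,None]
def blob(m,seed=None):
    cs,_=cv2.findContours(m.astype(np.uint8),cv2.RETR_EXTERNAL,cv2.CHAIN_APPROX_NONE)
    cs=[c for c in cs if cv2.contourArea(c)>30]
    if seed is not None: cs=[c for c in cs if cv2.pointPolygonTest(c,seed,False)>=0] or cs
    return max(cs,key=cv2.contourArea)[:,0,:]
E
python3 - <<'E'
import cv2,numpy as np
t=cv2.imread("pics/top0.png");s=cv2.imread("pics/side0.png")
a=cv2.resize(t[110:290,340:440],None,fx=3.3,fy=3.3,interpolation=cv2.INTER_CUBIC)
b=cv2.resize(s[190:330,280:455],None,fx=2.6,fy=2.6,interpolation=cv2.INTER_CUBIC)
c=np.zeros((594,800,3),np.uint8); c[:a.shape[0],:a.shape[1]]=a; c[:b.shape[0],335:335+b.shape[1]]=b
cv2.imwrite("pics/crop1.png",c)
h=cv2.cvtColor(t,cv2.COLOR_BGR2HSV)
for p in [(401,145),(401,165),(401,174),(390,244),(370,210),(390,210),(358,210),(427,210),(390,265),(208,151),(300,200)]: print(p,h[p[1],p[0]],t[p[1],p[0]])
E
```

```text
(401, 145) [ 11 102 142] [ 85 106 142]
(401, 165) [ 11  99 144] [ 88 109 144]
(401, 174) [  5 100  64] [39 43 64]
(390, 244) [ 12 178  73] [22 42 73]
(370, 210) [ 20 112 164] [ 92 140 164]
(390, 210) [ 15 184 115] [ 32  73 115]
(358, 210) [ 14 173  84] [27 53 84]
(427, 210) [ 12 175  83] [26 49 83]
(390, 265) [ 15 199 109] [ 24  66 109]
(208, 151) [ 15 152 124] [ 50  87 124]
(300, 200) [ 17 135 153] [ 72 119 153]
```

View pics/crop1.png

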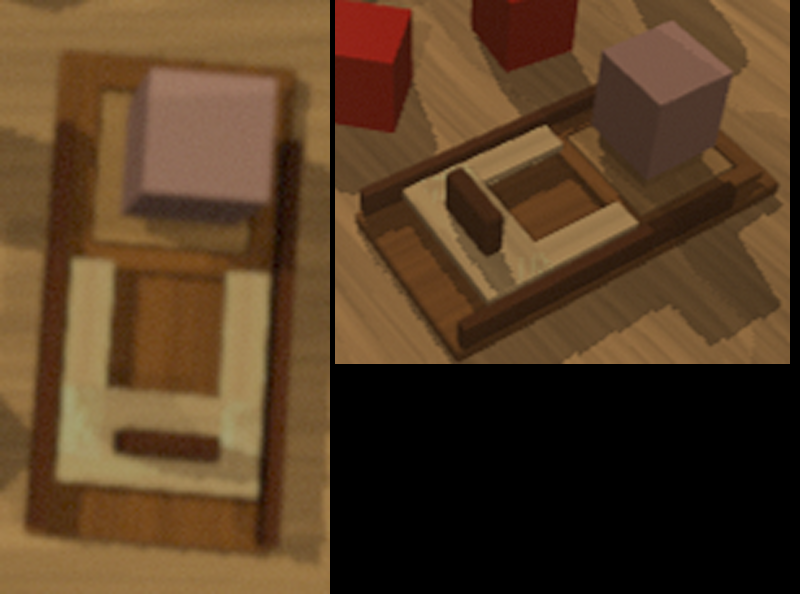

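The crop confirms it: the rose lid stands over a tan foot in the aid's recess at top px (402,152), and the fork is drawn back with its dark handle at top px (391,244).

```bash
cat > m.py <<'E'
from h import *
from cell import *
f=grab_frame("top"); t=cv2.GaussianBlur(f["img"],(3,3),0); h=cv2.cvtColor(t,cv2.COLOR_BGR2HSV)
def rect(m,z,n,seed):
    p=ray(f,blob(m,seed),z)[:,:2].astype(np.float32); r=cv2.minAreaRect(p); print(n,np.round(r[0],1),np.round(r[1],1),round(r[2],1))
H,S,V=cv2.split(h)
def win(m,x0,y0,x1,y1):
    k=np.zeros(m.shape,bool); k[y0:y1,x0:x1]=1; return m&k
rect(win((S<125)&(V>105)&(H<15),370,120,432,185),105,"lid top",(401,150))
rect(win((S<150)&(V>125)&(H>15),352,185,430,268),29,"fork(guess z)",(365,210))
rect(win((V<90),370,232,412,255),62,"handle top",(390,243))
hs=cv2.GaussianBlur(f["img"],(9,9),0); 
rect(win((cv2.cvtColor(hs,cv2.COLOR_BGR2HSV)[...,2]<138)&(cv2.cvtColor(hs,cv2.COLOR_BGR2HSV)[...,1]>140),145,90,272,212),3,"mat",(208,151))
rect(win((V<122)&(S>150),335,110,450,290),12,"aid",(358,210))
print(ray(f,[[176,101],[260,121],[241,202],[155,183]],3)[:,:2].round(), "mat corners by eye")
E
python3 m.py
```

```text
lid top [ 625.9 -146.2] [69.  63.2] 85.0
fork(guess z) [ 516.4 -140.1] [103.5 117.7] 84.7
handle top [ 479.6 -134.4] [49.8 11.2] 84.5
mat [644.8 181.8] [206.2 230.9] 0.2
aid [ 558.9 -146.1] [145.2 265.1] 84.8
[[746. 242.]
 [707.  87.]
 [558. 120.]
 [593. 276.]] mat corners by eye
```

```bash
python3 -m creep '[[[0,0,0,0,9],[0,0,0,0,9],[0,0,0,0,7.2],[0,0,0,0,0]]]' 30; cat > go.py <<'E'
import sys,numpy as np
from cell import *
from scipy.spatial.transform import Rotation as Ro
s=get_state(); R=Ro.from_euler("xyz",s["eef_rot"],degrees=True).as_matrix()
d=np.array([float(a) for a in sys.argv[1:4]])-s["tool_pos"]
print("tool shift",(R.T@d).round(1),"pos",s["tool_pos"].round(1),"rot",s["eef_rot"].round(1),"F",s["ft_force"].round(1),"w",round(s["gripper_width"],1),"t",s["t"])
E
python3 go.py 435 -130 230
```

```text
t: 0.65
tool_pos: [230.2, -634.4, 230.9]
eef_rot: [-180.0, 0.0, -5.2]
ft_force: [-0.8, -0.3, -0.9]
gripper_width: 12.3
grasp_force: 0.0
tool shift [ 158.2 -520.9    1.1] pos [ 230.2 -634.4  230.9] rot [-180.     0.    -5.2] F [-0.8 -0.3 -0.9] w 12.3 t 0.65
```

```bash
python3 -m creep '[[[0,0.010,-0.040,0,0],[0,0.012,-0.040,0,0],[0,0.012,-0.040,0,0],[0,0.012,-0.040,0,0],[0,0.012,-0.040,0,0]]]'; python3 -m creep '[[[0,0.012,-0.040,0,0],[0,0.012,-0.040,0,0],[0,0.012,-0.040,0,0],[0,0.012,-0.040,0,0],[0,0.012,-0.040,0,0]]]';python3 -m creep '[[[0,0.012,-0.040,0.02,0],[0,0.012,-0.040,0.03,0],[0,0.012,-0.040,0.03,0],[0,0.004,0,0.03,0],[0,0,0,0,0]]]'; python3 go.py 435 -130 38
```

```text
t: 1.27
tool_pos: [306.6, -439.4, 231.3]
eef_rot: [180.0, -0.0, -5.1]
ft_force: [0.6, 0.2, 0.8]
gripper_width: -0.1
grasp_force: 0.0
t: 1.9
tool_pos: [384.7, -245.9, 231.4]
eef_rot: [180.0, -0.0, -5.1]
ft_force: [0.9, 0.4, -0.3]
gripper_width: 0.1
grasp_force: 0.0
t: 2.52
tool_pos: [434.3, -130.7, 120.0]
eef_rot: [-180.0, 0.2, -5.1]
ft_force: [-0.8, 0.2, 0.3]
gripper_width: 0.1
grasp_force: 0.0
tool shift [ 1.  -0.7 82. ] pos [ 434.3 -130.7  120. ] rot [-180.     0.2   -5.1] F [-0.8  0.2  0.3] w 0.1 t 2.525
```

```bash
python3 -m creep '[[[0,0,0,0.03,0],[0,0,0,0.03,0],[0,0,0,0.02,0],[0,0,0,0,0],[0,0.01,0,0,0]]]'; python3 -m creep '[[[0,0.015,0,0,0],[0,0.015,0,0,0],[0,0.015,0,0,0],[0,0.01,0,0,0],[0,0,0,0,0]]]'; python3 - <<'E'
from cell import *
import cv2
cv2.imwrite("pics/side1.png",cv2.resize(grab_frame("side")["img"][170:340,230:470],None,fx=2.5,fy=2.5))
E
```

```text
t: 3.15
tool_pos: [445.4, -132.8, 42.6]
eef_rot: [180.0, -0.0, -5.3]
ft_force: [0.1, 0.7, 0.2]
gripper_width: -0.2
grasp_force: 0.0
t: 3.78
tool_pos: [501.2, -137.3, 41.2]
eef_rot: [-180.0, -0.1, -5.3]
ft_force: [-0.0, -0.1, -0.3]
gripper_width: -0.2
grasp_force: 0.0
```

View pics/side1.png

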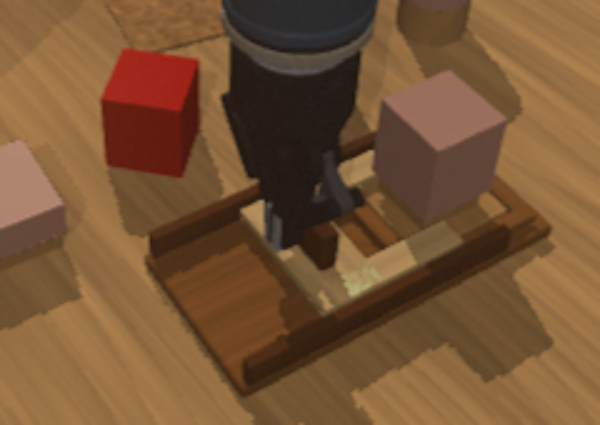

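The fork has moved with the closed fingers behind the handle (crop px (320,240)), and the lid is untouched. About 32 mm of travel remains.

```bash
python3 -m creep '[[[0,0.01,0,0,0],[0,0.008,0,0,0],[0,0.005,0,0,0],[0,0.003,0,0,0],[0,0,0,0,0]]]'; python3 -m creep '[[[0,0.002,0,0,0],[0,0.002,0,0,0],[0,0,0,0,0]]]';python3 -m creep '[[[0,0.002,0,0,0],[0,0,0,0,0]]]'
```

```text
t: 4.45
tool_pos: [526.3, -139.7, 41.3]
eef_rot: [-180.0, -0.0, -5.3]
ft_force: [-1.8, -0.0, -0.3]
gripper_width: -0.1
grasp_force: 0.4
t: 4.82
tool_pos: [530.1, -140.0, 41.4]
eef_rot: [-180.0, -0.0, -5.3]
ft_force: [-1.7, 0.2, -0.5]
gripper_width: 0.2
grasp_force: 0.8
t: 5.08
tool_pos: [532.1, -140.2, 41.3]
eef_rot: [-180.0, -0.0, -5.3]
ft_force: [-2.3, -0.2, 0.2]
gripper_width: -0.1
grasp_force: 0.8
```

```bash
for i in 1; do python3 -m creep '[[[0,0.002,0,0,0],[0,0,0,0,0]]]'; done; python3 -m creep '[[[0,0.0015,0,0,0],[0,0,0,0,0]]]'
```

```text
t: 5.32
tool_pos: [534.1, -140.4, 41.3]
eef_rot: [180.0, -0.0, -5.3]
ft_force: [-1.8, 0.8, 1.1]
gripper_width: -0.1
grasp_force: 0.8
t: 5.58
tool_pos: [534.6, -140.5, 41.2]
eef_rot: [-180.0, 0.1, -5.3]
ft_force: [-5.2, 1.1, 3.6]
gripper_width: 0.0
grasp_force: 2.5
```

```bash
python3 -m creep '[[[0,0.0015,0,0,0],[0,0,0,0,0]]]'
```

```text
t: 5.82
tool_pos: [534.6, -140.5, 41.1]
eef_rot: [-180.0, 0.2, -5.3]
ft_force: [-9.7, 1.4, 5.7]
gripper_width: 0.4
grasp_force: 4.7
```

The fork is at the hard stop: the force is rising while the position stays still. I back off, go up and measure the lid again.

```bash
python3 -m creep '[[[0,-0.008,0,0,0],[0,-0.02,0,0,0],[0,-0.01,0,-0.04,0],[0.3,0,0,-0.05,0],[1,0,0,-0.05,0]]]'; python3 -m creep '[[[1,-0.04,0,-0.03,0],[1,-0.03,0,0,0],[1,0,0,0,0]]]'; python3 - <<'E'
from h import *
from cell import *
for n in ("top","side"):
    f=grab_frame(n); np.save(f"{n}1.npy",f,allow_pickle=True)
    c=f["img"][110:290,330:450] if n=="top" else f["img"][170:340,280:470]
    cv2.imwrite(f"pics/{n}2.png",cv2.resize(c,None,fx=3,fy=3,interpolation=cv2.INTER_CUBIC))
a,b=cv2.imread("pics/top2.png"),cv2.imread("pics/side2.png")
c=np.zeros((540,800,3),np.uint8);c[:,:360]=a;c[:510,360:]=b[:510,:440]
cv2.imwrite("pics/both2.png",c)
E
```

```text
t: 6.45
tool_pos: [499.4, -137.3, 183.1]
eef_rot: [180.0, -0.1, -5.3]
ft_force: [0.6, -0.1, 0.1]
gripper_width: 36.1
grasp_force: 0.0
t: 6.82
tool_pos: [428.1, -130.9, 212.1]
eef_rot: [180.0, -0.1, -5.3]
ft_force: [0.1, -0.6, -0.3]
gripper_width: 85.2
grasp_force: 0.0
```

View pics/both2.png

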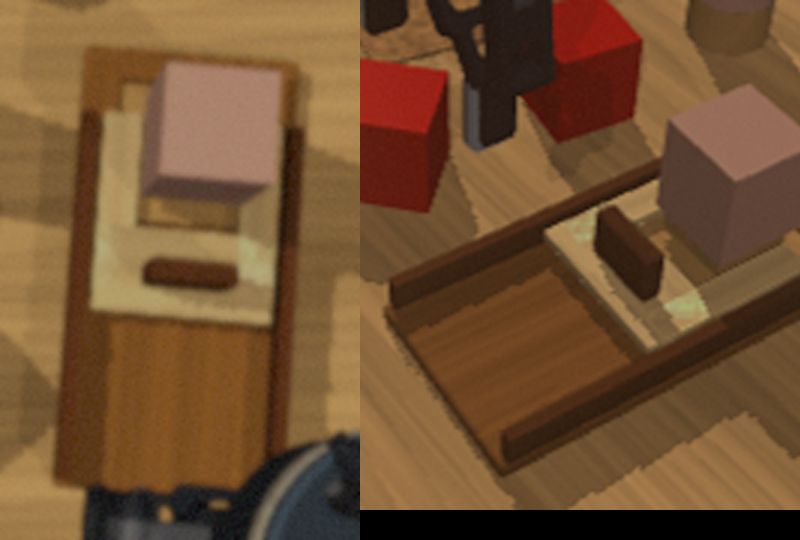

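The fork is home, with its arms over the foot and the handle at crop px (190,272). The lid's top-face corners in the crop are about (167,62), (282,70), (275,185), (158,178).

```bash
python3 - <<'E'
from h import *
f=np.load("top1.npy",allow_pickle=True).item()
p=np.array([[167,62],[282,70],[275,185],[158,178]])/3+[330,110]
w=ray(f,p,105)[:,:2];print(w.round(1),w.mean(0)); e=w[0]-w[3]+w[1]-w[2];print(np.degrees(np.arctan2(e[1],e[0])),np.linalg.norm(np.roll(w,1,0)-w,axis=1))
E
python3 go.py 625 -148 200;python3 m.py|head -3
```

```text
[[ 658.8 -124.1]
 [ 654.1 -184.6]
 [ 592.8 -178.9]
 [ 596.9 -117.9]] [ 625.65407591 -151.38323988]
-5.53259950585228 [62.28545281 60.64861365 61.63070227 61.09150966]
tool shift [195.6  -0.9  12.2] pos [ 430.1 -130.9  211.7] rot [ 1.8e+02 -1.0e-01 -5.3e+00] F [ 0.8 -0.  -0.6] w 85.3 t 6.925
lid top [ 621.9 -145.5] [69.5 71.3] 84.8
fork(guess z) [ 555.4 -143.8] [106.8  55.8] 89.7Traceback (most recent call last):
  File "m.py", line 11, in <module>
    rect(win((V<90),370,232,412,255),62,"handle top",(390,243))
    ~~~~^^^^^^^^^^^^^^^^^^^^^^^^^^^^^^^^^^^^^^^^^^^^^^^^^^^^^^^
  File "m.py", line 5, in rect
    p=ray(f,blob(m,seed),z)[:,:2].astype(np.float32); r=cv2.minAreaRect(p); print(n,np.round(r[0],1),np.round(r[1],1),round(r[2],1))
            ~~~~^^^^^^^^
  File "h.py", line 11, in blob
    return max(cs,key=cv2.contourArea)[:,0,:]
           ~~~^^^^^^^^^^^^^^^^^^^^^^^^
ValueError: max() iterable argument is empty
```

```bash
python3 - <<'E'
from h import *
T=np.load("top1.npy",allow_pickle=True).item();S=np.load("side1.npy",allow_pickle=True).item()
P=lambda f:np.diag([1,1,1])@np.array([[f["fx"],0,f["cx"]],[0,f["fy"],f["cy"]],[0,0,1]])@np.c_[f["R"],f["t"]]
s=np.array([[667-360,122],[748-360,85],[737-360,180]])/3+[280,170]
print("side onto z=105",ray(S,s,105)[:,:2].round(1))
t=np.array([[167,62],[158,178]])/3+[330,110]
# left in side image = (-x,+y) corner ; far = (+x,+y) corner; near = (-x,-y)
print(s)
for k,(a,b) in {"-x+y":(t[1],s[0]),"+x+y":(t[0],s[1]),"-x-y":(np.array([275,185])/3+[330,110],s[2])}.items():
    X=cv2.triangulatePoints(P(T),P(S),a.reshape(2,1),b.reshape(2,1)).ravel();print(k,(X[:3]/X[3]).round(1))
E
```

```text
side onto z=105 [[ 595.3 -123.6]
 [ 655.7 -127.9]
 [ 593.8 -180.5]]
[[382.33333333 210.66666667]
 [409.33333333 198.33333333]
 [405.66666667 230.        ]]
-x+y [ 598.7 -119.4   99.9]
+x+y [ 659.9 -124.8  100.8]
-x-y [ 593.7 -179.7  104.1]
```

```bash
python3 -m creep '[[[1,0.04,0.0025,0,0],[1,0.05,0,0,0],[1,0.05,0,0,0],[1,0.04,0,0,0],[1,0.016,0,0,0]]]'; python3 -m creep '[[[1,0,0,0.02,0],[1,0,0,0.03,0],[1,0,0,0.02,0],[1,0,0,0,0]]]'; python3 go.py 625 -151.5 60
python3 - <<'E'
from cell import *
import cv2
cv2.imwrite("pics/w3.png",grab_frame("wrist")["img"])
E
```

```text
t: 7.6
tool_pos: [627.1, -150.9, 209.8]
eef_rot: [-180.0, -0.0, -5.2]
ft_force: [0.2, 1.0, -0.2]
gripper_width: 85.4
grasp_force: 0.0
t: 8.1
tool_pos: [623.8, -150.9, 139.0]
eef_rot: [-180.0, 0.2, -5.2]
ft_force: [0.0, 0.3, -0.3]
gripper_width: 85.3
grasp_force: 0.0
tool shift [ 1.5  0.5 79. ] pos [ 623.8 -150.9  139. ] rot [-180.     0.2   -5.2] F [ 0.   0.3 -0.3] w 85.3 t 8.1
```

View pics/w3.png

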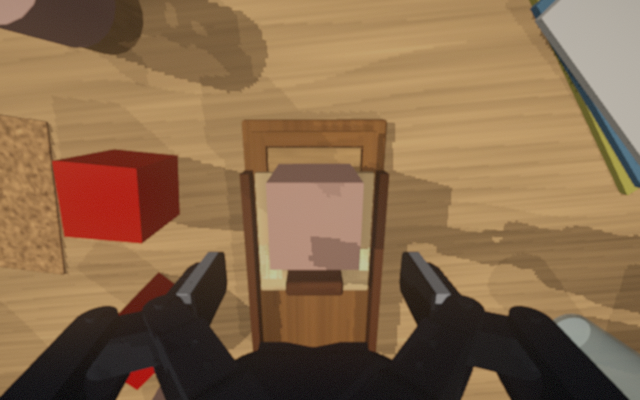

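In the wrist view the lid spans columns 267–363, centred between the finger edges (226 and 402). I go down and grip.

```bash
python3 -m creep '[[[1,0.001,0,0.025,0],[1,0,0,0.025,0],[1,0,0,0.02,0],[1,0,0,0.009,0],[1,0,0,0,0]]]'; python3 -m creep '[[[0,0,0,0,0],[0,0,0,0,0],[0,0,0,0,0],[0,0,0,0,0]]]' 35;  python3 -m creep '[[[0,0,0,0,0],[0,0,0,0,0]]]'
```

```text
t: 8.78
tool_pos: [625.6, -151.4, 62.6]
eef_rot: [180.0, -0.0, -5.3]
ft_force: [0.7, 0.7, 0.6]
gripper_width: 85.3
grasp_force: 0.0
t: 9.28
tool_pos: [625.8, -151.7, 63.4]
eef_rot: [180.0, -0.1, -5.3]
ft_force: [-1.3, -2.3, 6.3]
gripper_width: 59.9
grasp_force: 38.9
t: 9.52
tool_pos: [625.8, -151.6, 63.4]
eef_rot: [180.0, -0.1, -5.3]
ft_force: [-0.6, -0.7, 6.2]
gripper_width: 59.9
grasp_force: 38.9
```

```bash
python3 -m creep '[[[0,0,0,-0.003,0],[0,0,0,-0.004,0],[0,0,0,-0.005,0],[0,0,0,-0.005,0],[0,0,0,0,0]]]' 31; python3 -m creep '[[[0,0,0,-0.006,0],[0,0,0,-0.006,0],[0,0,0,-0.006,0],[0,0,0,-0.006,0],[0,0,0,0,0]]]'; python3 - <<'E'
from cell import *
import cv2
cv2.imwrite("pics/side4.png",cv2.resize(grab_frame("side")["img"][130:330,260:480],None,fx=2.5,fy=2.5))
E
```

```text
t: 10.15
tool_pos: [625.5, -151.4, 79.9]
eef_rot: [180.0, -0.1, -5.3]
ft_force: [0.2, 0.1, -4.7]
gripper_width: 59.4
grasp_force: 37.6
t: 10.78
tool_pos: [625.7, -151.5, 104.3]
eef_rot: [180.0, -0.1, -5.3]
ft_force: [0.7, -0.8, -5.0]
gripper_width: 59.4
grasp_force: 37.6
```

View pics/side4.png

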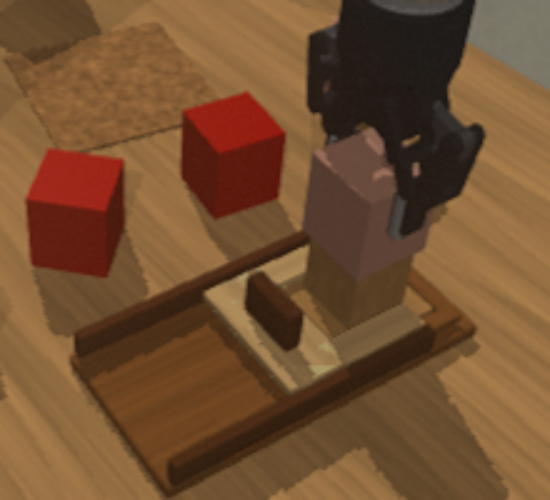

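The lid (crop px (365,205)) is rising off the brown body, and the base (355,285) stays under the fork. I carry on straight up.

```bash
python3 -m creep '[[[0,0,0,-0.007,0],[0,0,0,-0.007,0],[0,0,0,-0.007,0],[0,0,0,-0.007,0],[0,0,0,-0.005,0]]]';python3 -m creep '[[[0,0,0,-0.01,0],[0,0,0,-0.015,0],[0,0,0,-0.015,0],[0,0,0,-0.01,0],[0,0,0,0,0]]]'; python3 - <<'E'
from cell import *
import cv2
cv2.imwrite("pics/side5.png",cv2.resize(grab_frame("side")["img"][90:330,220:480],None,fx=2.2,fy=2.2))
E
python3 go.py 651 181 180
```

```text
t: 11.45
tool_pos: [625.6, -151.5, 137.4]
eef_rot: [180.0, -0.1, -5.3]
ft_force: [0.3, 0.2, -1.4]
gripper_width: 60.0
grasp_force: 38.2
t: 12.08
tool_pos: [625.6, -151.5, 187.4]
eef_rot: [180.0, -0.1, -5.3]
ft_force: [-0.4, -0.0, -1.6]
gripper_width: 59.8
grasp_force: 38.2
tool shift [  -4.9 -333.3    6.6] pos [ 625.2 -151.3  186.6] rot [180.   -0.   -5.3] F [-0.2 -0.8 -2.1] w 59.5 t 12.125
```

View pics/side5.png

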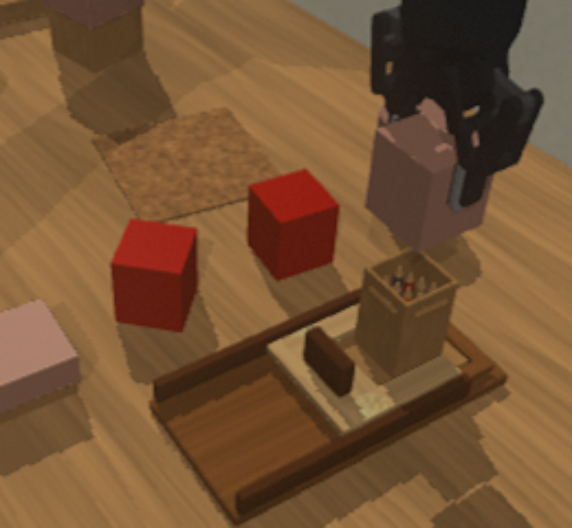

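The lid is free and clear of the box, whose base is seated with the fork home. I carry the lid to the mat, visible around crop px (190,163).

```bash
python3 -m creep '[[[0,0,-0.02,0,0],[0,0,-0.035,0,0],[0,-0.002,-0.035,0,0],[0,0,-0.035,0,0],[0,0,-0.035,0,0]]]';python3 -m creep '[[[0,-0.003,-0.035,0,0],[0,0,-0.035,0,0],[0,0,-0.035,0,0],[0,0,-0.035,0,0],[0,0,-0.02,0,0]]]'; python3 -m creep '[[[0,0,-0.010,0.01,0],[0,0,-0.003,0.02,0],[0,0,0,0.02,0],[0,0,0,0,0]]]'; python3 - <<'E'
from h import *
from cell import *
f=grab_frame("side")
print(ray(f,np.array([[95,142],[228,108],[147,220]])/2.2+[220,90],3)[:,:2].round())
E
python3 go.py 651 181 36
```

```text
t: 12.75
tool_pos: [637.4, 11.3, 185.6]
eef_rot: [-180.0, 0.1, -5.2]
ft_force: [-0.8, -0.5, -1.1]
gripper_width: 59.8
grasp_force: 38.2
t: 13.38
tool_pos: [648.5, 171.8, 185.6]
eef_rot: [-179.9, 0.1, -5.1]
ft_force: [0.9, -0.7, -0.7]
gripper_width: 60.0
grasp_force: 38.2
t: 13.88
tool_pos: [649.6, 179.1, 134.1]
eef_rot: [179.9, 0.2, -5.3]
ft_force: [-0.6, -0.5, -0.6]
gripper_width: 59.5
grasp_force: 38.2
[[590. 266.]
 [745. 234.]
 [561. 123.]]
tool shift [ 0.6 -1.8 99.4] pos [650.4 179.4 135.4] rot [ 1.799e+02  1.000e-01 -5.400e+00] F [ 0.2 -0.  -1.2] w 59.7 t 13.925
```

```bash
python3 -m creep '[[[0,0.001,0,0.025,0],[0,0,0,0.025,0],[0,0,0,0.025,0],[0,0,0,0.015,0],[0,0,0,0,0]]]'; python3 -m creep '[[[0,0,0,0.003,0],[0,0,0,0.003,0],[0,0,0,0,0]]]';python3 -m creep '[[[0,0,0,0.001,0],[0,0,0,0.001,0],[0,0,0,0,0]]]'
```

```text
t: 14.55
tool_pos: [651.5, 180.2, 45.9]
eef_rot: [180.0, 0.1, -5.3]
ft_force: [-0.3, -0.2, -1.1]
gripper_width: 60.1
grasp_force: 38.2
t: 14.92
tool_pos: [651.9, 180.7, 40.6]
eef_rot: [-180.0, -0.0, -5.3]
ft_force: [0.1, 0.2, -1.2]
gripper_width: 60.0
grasp_force: 38.2
t: 15.3
tool_pos: [651.7, 180.6, 38.2]
eef_rot: [180.0, 0.0, -5.3]
ft_force: [-0.0, 0.7, -0.7]
gripper_width: 59.9
grasp_force: 38.2
```

```bash
python3 -m creep '[[[0,0,0,0.002,0],[0,0,0,0.002,0],[0,0,0,0.001,0],[0,0,0,0,0]]]'; python3 -m creep '[[[0,0,0,0.001,0],[0,0,0,0.001,0],[0,0,0,0,0]]]'
```

```text
t: 15.8
tool_pos: [651.7, 180.6, 33.2]
eef_rot: [180.0, 0.0, -5.3]
ft_force: [-0.3, -0.2, -0.8]
gripper_width: 59.6
grasp_force: 38.2
t: 16.18
tool_pos: [651.7, 180.6, 31.2]
eef_rot: [180.0, 0.0, -5.3]
ft_force: [0.2, -0.2, -1.3]
gripper_width: 59.9
grasp_force: 38.2
```

```bash
python3 -m creep '[[[0,0,0,0.001,0],[0,0,0,0.0005,0],[0,0,0,0,0]]]'; python3 -m creep '[[[0,0,0,0.0005,0],[0,0,0,0.0005,0],[0,0,0,0,0]]]'
```

```text
t: 16.55
tool_pos: [651.8, 180.6, 30.5]
eef_rot: [-180.0, -0.0, -5.3]
ft_force: [-1.7, -0.9, 4.5]
gripper_width: 59.4
grasp_force: 38.9
t: 16.92
tool_pos: [651.8, 180.6, 30.4]
eef_rot: [-180.0, -0.0, -5.3]
ft_force: [-5.3, -1.1, 14.8]
gripper_width: 59.3
grasp_force: 39.8
```

Contact at the expected height. I ease off, open, and go straight up.

```bash
python3 -m creep '[[[0,0,0,-0.0008,0],[0,0,0,0,0]]]' 20; python3 -m creep '[[[0.75,0,0,0,0],[0.85,0,0,0,0],[1,0,0,0,0],[1,0,0,0,0],[1,0,0,0,0]]]'; python3 -m creep '[[[1,0,0,-0.01,0],[1,0,0,-0.03,0],[1,0,0,-0.04,0],[1,0,0,-0.04,0],[1,0,0,-0.04,0]]]'; python3 -m creep '[[[1,-0.03,0.03,0,0],[1,-0.05,0.05,0,0],[1,-0.05,0.05,0,0],[1,0,0.03,0,0],[1,0,0,0,0]]]'; python3 - <<'E'
from h import *
from cell import *
T=grab_frame("top");S=grab_frame("side");np.save("top2.npy",T)
c=np.zeros((540,800,3),np.uint8)
c[:360,:400]=cv2.resize(T["img"][60:240,150:350],None,fx=2,fy=2)
b=cv2.resize(S["img"][80:320,250:450],None,fx=2,fy=2); c[:480,400:]=b
a=cv2.resize(T["img"][110:200,340:450],None,fx=2,fy=2); c[360:540,:220]=a
cv2.imwrite("pics/fin.png",c)
E
```

```text
t: 17.18
tool_pos: [651.8, 180.6, 30.4]
eef_rot: [-180.0, -0.0, -5.3]
ft_force: [-4.2, -0.6, 8.7]
gripper_width: 60.0
grasp_force: 39.2
t: 17.8
tool_pos: [651.8, 180.6, 29.5]
eef_rot: [180.0, 0.0, -5.3]
ft_force: [-0.1, 0.1, -0.8]
gripper_width: 85.4
grasp_force: 0.0
t: 18.42
tool_pos: [651.7, 180.5, 191.8]
eef_rot: [-180.0, -0.0, -5.3]
ft_force: [-0.3, 0.0, -1.2]
gripper_width: 85.0
grasp_force: 0.0
t: 19.05
tool_pos: [520.0, 41.1, 190.8]
eef_rot: [180.0, -0.1, -5.5]
ft_force: [0.4, 0.7, -0.9]
gripper_width: 85.6
grasp_force: 0.0
```

View pics/fin.png

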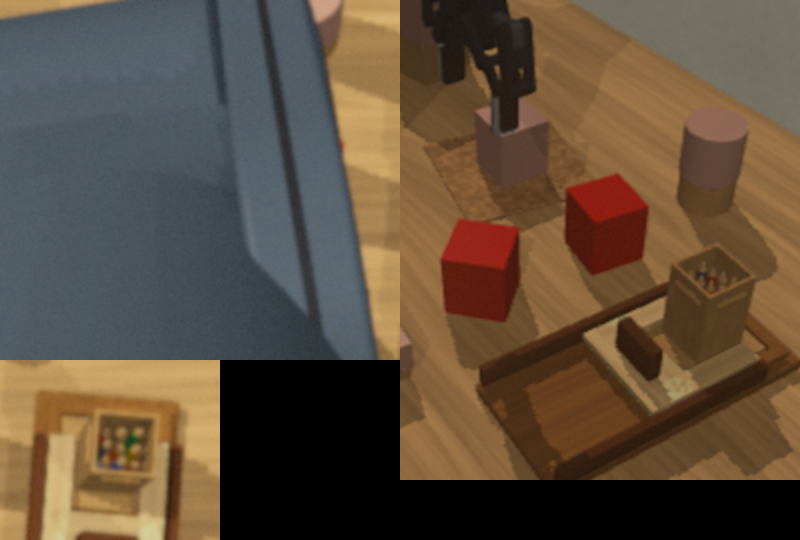

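The lid stands upright in the middle of the mat (px (512,145)). The box is seated with the fork home, and the arm touches nothing. I hand the job in.

```bash
python3 -c "
from cell import *
print(close_job())"
```

```text
the job is handed in; nothing more can be done
None
```

I handed the job in at about 19 s: the fork is at its hard stop over the box's foot, the box is still seated in the aid, and the lid stands open side down on the middle of the cork mat, within about 2 mm of its measured centre.

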